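# Snap the driver board down in the test cradle

### The job

The driver board lies ready on the sprung plate of the test cradle. Take the wooden pressure block by its handle, set its flat face centrally on the plate's two white rails and press the plate squarely down until it bottoms out and both side catches have snapped over its ends; feel for the stop, push with less than 30 N and do not let the plate tip, or the contact pins bend. Then stand the block upright back on its round cork mat with the plate left caught down and level; press only with the block, never with the fingers, and leave everything else as it lies.

Things in the scene. Friction and masses are not known exactly. Their poses are not given: they have to be found in the camera images.
- cradle: Test cradle, fixed to the ledge: black base 110 (x) x 180 (y) x 18 mm high, four aluminium corner guides up to 68 mm above the ledge, and at each y end a grey catch block with a brass bevelled bolt (tips 46 mm from the middle, tops under 60 mm). Guides and bolts leave an opening of 78 (x) x 92 (y) mm above the plate. Origin: centre of its underside, on the ledge; z up.
- plate: Sprung plate: aluminium, 76 (x) x 100 (y) x 5 mm, with a green circuit board and two white rails, 80 mm long (along y), 8 mm wide, at x = +29 and -29 mm; rail tops 10 mm above its underside, board parts lower. Origin: centre of underside; z up; axes as the cradle's. Underside 56 mm above the ledge at rest. It floats on four corner springs between the guides: a push off centre tips it.
- rest_level (a point): Point fixed on the cradle, 66 mm above the ledge on its centre line, level with the rail tops at rest. From here the plate goes down 16 to 28 mm to hard rubber stops; how far differs with the board type and must be felt. Springs: about 3 N at first, 8 N at depth. The bolts' bevels add about 4 N from 15 to 7 mm before the stop, and snap over 2 mm before it; the stops give 1 mm per 24 N.
- block: Wooden pressure block, about 250 g: a dark flat foot 64 (x) x 70 (y) x 10 mm with a lighter square handle 26 x 26 mm on its middle, from 10 to 66 mm above the underside, sides along x and y. Origin: centre of the underside; z up. Press with its y axis along the plate's y axis, either way round. A caught plate comes back up about 2 mm and stays; an uncaught one comes right up.
- cork_mat: Round cork mat, 130 mm across, 5 mm thick, fixed on the ledge; the block stands on it. Origin: centre of its underside, on the ledge.
Things that resemble listed ones, but are neither listed nor needed, are in the scene too. There is more than one size of the cork_mat; the one meant has the size given above.

How it is judged (in metres and radians):
On the way:
1. the block presses the plate down, level (z of plate in the frame of cradle below 0.045 m and contact force between block and plate above 3 N and angle between plate's own z axis and vertical below 0.05 rad), for 0.1 s.
At the end, for the whole second after the job is handed in: The plate stays caught down: at least 11 mm below its rest height and level within 2 degrees; the block stands upright and still on the cork mat, wholly on it (within 20 mm of its centre) (z of plate in the frame of cradle below 0.045 m and angle between plate's own z axis and vertical below 0.035 rad and horizontal distance between block and cork_mat below 0.02 m and z of block in the frame of cork_mat below 0.008 m and angle between block's own z axis and vertical below 0.05 rad and linear speed of each of block, plate below 0.02 m/s); the robot touches nothing.
It fails at once if the block pushes on the plate with more than 30 N (contact force between block and plate above 30 N).
It fails at once if the plate tips by more than 7 degrees (angle between plate's own z axis and vertical above 0.12 rad).
It fails at once if the fingers press the plate (contact force between the fingers and plate above 1 N).
It fails at once if another thing is disturbed (score reel, tilt bob, coin bracket, lockdown bar, screwdriver, flipper bat, or the coin box lid opened) (distance of any of score_reel, tilt_bob, coin_bracket, lockdown_bar, screwdriver, flipper_bat from where it was at the start of the episode above 0.03 m or value of joint coin_lid above 0.2 rad).
It also fails if it takes over 54 s, if anything falls off the work surface, if the arm or the gripper's body presses on something with over 40 N, if the wrist force passes 120 N, or if a joint passes its speed limit or range.

### The arm

A 7-joint arm with a two-finger parallel gripper is mounted at the origin on the work surface. World frame = base frame: x ahead of the robot, y to its left, z up, the work surface at z = 0. Lengths are in m, angles in degrees, forces in N, time in s.
With the tool pointing down it reaches from about 0.35 to 0.775 m from the base axis. Payload 3.1 kg.
Tool frame: the origin (TCP) lies on the centre line of the jaws, within the pads' length; the fingertips stand 17 mm ahead of it and the grasp point (between the pads) lies 2 mm behind it (robot.tip_reach is the distance from the TCP to the fingertips, in m); z points along the fingers, y is the line along which they close (so a half turn about z gives the same grasp; the last joint's range is limited). The gripper opens to 85 mm and grips with 20 to 120 N. Pads are 22 mm wide; open, the fingers measure 114 mm over their backs; the gripper's body (76 mm by 85 mm) begins 54 mm behind the grasp point. The pads swing forward as they close: fully open they stand 13 mm farther back than shut.
Start: joints at [-79.223, 17.813, 0.802, 86.603, -0.252, 75.585, -1.558], TCP at [0.125, 0.536, 0.248] pointing down, gripper open.
Joint ranges: [-154.91, 154.91], [-16.99, 109.72], [-72.82, 74.43], [7.12, 147.25], [-82.49, 262.49], [11.32, 116.49], [-174.64, 174.64]. Speed limits (degrees/s): [159.86, 159.86, 180, 180, 180, 180, 180].

### API

Orientations are given as [roll, pitch, yaw] about the fixed x, y, z axes, in that order (R = Rz(yaw) Ry(pitch) Rx(roll)).
In Python, from station import robot, fingers, vision, workorder, recognise gives the robot as it stands. Calls block until the motion is done:
- robot.move_to(position, orientation): joint-space move of the TCP to a pose.
- robot.line_to(position, orientation=None, velocity=0.15, f_stop=None): straight line of the TCP; orientation=None keeps the orientation; velocity is the mean speed in m/s. With f_stop (N) it stops when the force on the tool has changed by that much, and returns True; else False.
- robot.move_j(angles): joint-space move.
- fingers.gripper_to(opening, force=None): opening from 0.0 (shut) to 1.0 (fully open); force is the grip in N (None keeps the last); returns when the fingers have stopped.
- robot.pause(seconds).
- robot.inverse_kinematics(position, orientation): joint angles nearest the present ones, or None.
- vision.grab_frame(name): name is "scene" or "top" or "wrist"; returns the picture (420x560x3 uint8, red, green, blue); there is no depth.
- vision.calibration(name): a dict with "mtx" (3x3 intrinsics, pixels), "extrinsics" (4x4, takes a point from world to camera coordinates); the wrist camera has in their place "T_tool_cam" (4x4, takes a point from camera to tool coordinates, whose origin is the TCP and whose axes are the flange's). Camera axes: x right, y up, looking along -z (the intrinsics and any distortion apply to the point x, -y, -z); pixel columns grow to the right and rows downward; lengths in m; the calibration is good to about 2 mm. A picture is of the moment at which its call begins: read the wrist's pose just before it. calibration takes no time and is no camera call.
A pose or a line that the arm cannot do raises robot.PlanningError and nothing moves.
- workorder.close_job(): hands the job in; it is judged then, once.
Trained networks look in the newest picture that a camera, given by its name, has taken for a name from the list of things; names that differ only in an ending like _2 or _b are one class to them, and where a whole thing is asked for, a point or a joint stands for the part that bears it (a point fixed in the world has none). Each returns a list of dicts, best first, with "p" (0 to 1); they miss things now and then, are a little off and sometimes report something else, mostly with a low value. They report only what shows in the picture. A call takes as long as a camera call. They do not tell look-alikes from the thing itself.
- recognise(label, camera): "rect" ([centre column, centre row, width, height] in pixels, round what is visible of it).
Readings, each from a call of its own:
- robot.current_time_s(): time.
- robot.current_joint_positions(): joint angles.
- robot.current_dq(): joint speeds.
- robot.current_joint_torque(): joint torques, N m.
- robot.current_tool_pos(): TCP position.
- robot.current_eef_rot(): TCP orientation.
- robot.current_contact_force(): force on the tool from outside, world axes, zero at the start.
- robot.current_torque(): the same for the moment, N m.
- robot.current_finger_gap(): opening from 0.0 (shut) to 1.0 (fully open).
- robot.current_gripper_force(): force on a finger pad.
Only numpy, scipy, OpenCV 4.12 (cv2) and the standard library are available. Lean on these libraries where they do the work, as an engineer would, in place of code of your own. Each camera call takes 0.05 s, during which the arm holds its last target. There are 200 camera calls.

## Working session

There is one attempt and no reset: what is moved stays moved. The work goes in short steps, each a Python script; the robot and the scene stay as the last script left them, time stands still between calls to the robot, and variables do not carry over. Pictures are saved under pics/ and viewed, at most 10 in all, crops included, and the job is handed in when it is done.

```bash
mkdir -p pics; ls; cat > h.py <<'E'
import numpy as np, cv2
from station import robot, fingers, vision, workorder, recognise
def ray(cam,uv,pose=None):
    c=vision.calibration(cam);K=np.array(c['mtx'])
    if cam=='wrist': T=pose@np.array(c['T_tool_cam'])
    else: T=np.linalg.inv(np.array(c['extrinsics']))
    d=np.linalg.inv(K)@[uv[0],uv[1],1]; d=T[:3,:3]@[d[0],-d[1],-d[2]]
    return T[:3,3],d
def atz(cam,uv,z,pose=None):
    o,d=ray(cam,uv,pose); return o+d*(z-o[2])/d[2]
def proj(cam,p,pose=None):
    c=vision.calibration(cam);K=np.array(c['mtx'])
    E=np.linalg.inv(pose@np.array(c['T_tool_cam'])) if cam=='wrist' else np.array(c['extrinsics'])
    q=E[:3,:3]@np.array(p)+E[:3,3]; q=K@[q[0],-q[1],-q[2]]; return q[:2]/q[2]
def save(cam,name):
    im=vision.grab_frame(cam); cv2.imwrite('pics/'+name,im[:,:,::-1]); return im
E
python3 - <<'E'
from h import *
for cam in ['scene','top']:
    save(cam,cam+'0.png')
    c=vision.calibration(cam); print(cam,{k:np.round(v,3).tolist() for k,v in c.items()})
    for l in ['cradle','plate','block','cork_mat']:
        print(l,[(np.round(r['rect']).tolist(),round(r['p'],2),atz(cam,r['rect'][:2],0.03).round(3).tolist()) for r in recognise(l,cam)[:4]])
print(robot.current_tool_pos(),robot.current_eef_rot(),robot.current_time_s())
E
```

```text
pics
scene {'mtx': [[468.21, 0.0, 281.692], [0.0, 468.21, 203.502], [0.0, 0.0, 1.0]], 'extrinsics': [[-0.327, 0.945, -0.023, 0.039], [-0.523, -0.16, 0.837, 0.198], [0.787, 0.285, 0.547, -1.612], [0.0, 0.0, 0.0, 1.0]]}
cradle [([226.0, 227.0, 84.0, 55.0], 0.58, [0.538, -0.003, 0.03]), ([226.0, 217.0, 48.0, 24.0], 0.4, [0.498, -0.021, 0.03])]
plate [([223.0, 218.0, 45.0, 23.0], 0.91, [0.505, -0.026, 0.03])]
block [([352.0, 238.0, 41.0, 37.0], 0.78, [0.489, 0.307, 0.03])]
cork_mat [([350.0, 246.0, 52.0, 30.0], 0.91, [0.522, 0.31, 0.03]), ([398.0, 204.0, 68.0, 35.0], 0.81, [0.311, 0.392, 0.03]), ([433.0, 286.0, 83.0, 64.0], 0.67, [0.602, 0.502, 0.03])]
top {'mtx': [[415.453, 0.0, 277.084], [0.0, 415.453, 203.048], [0.0, 0.0, 1.0]], 'extrinsics': [[-0.009, -1.0, -0.03, 0.115], [0.982, -0.014, 0.19, -0.454], [-0.19, -0.028, 0.981, -1.093], [0.0, 0.0, 0.0, 1.0]]}
cradle [([317.0, 177.0, 68.0, 40.0], 0.89, [0.533, -0.003, 0.03])]
plate [([319.0, 173.0, 32.0, 26.0], 0.65, [0.544, -0.009, 0.03])]
block [([206.0, 196.0, 31.0, 31.0], 0.9, [0.48, 0.308, 0.03])]
cork_mat [([146.0, 170.0, 57.0, 55.0], 0.97, [0.56, 0.482, 0.03]), ([210.0, 201.0, 46.0, 47.0], 0.82, [0.467, 0.297, 0.03]), ([177.0, 275.0, 68.0, 65.0], 0.73, [0.264, 0.381, 0.03])]
[0.12525522 0.5355399  0.24827296] [-1.79996819e+02 -6.43939505e-04  1.66835342e+02] 0.5
```

View pics/scene0.png

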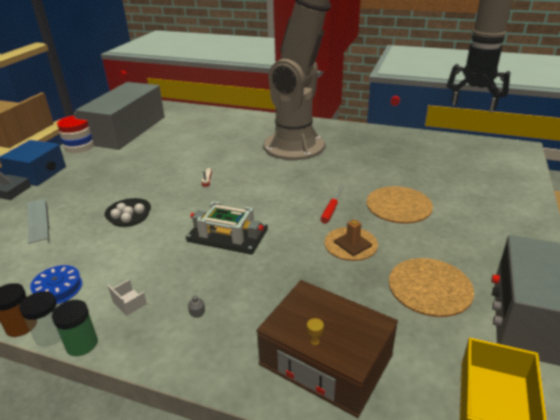

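View pics/top0.png

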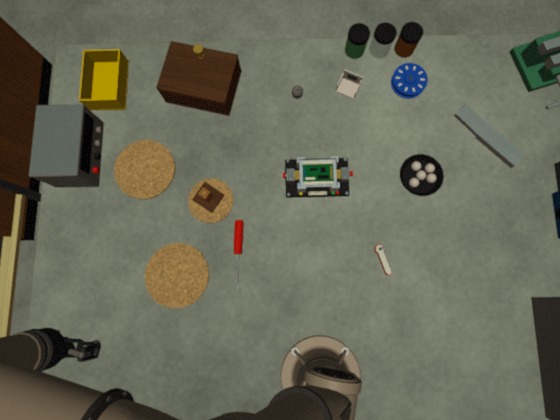

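The top view shows the cradle at about (317,177), long side along world y. The block stands rotated about 30° at (208,196), on the smallest mat at (210,201). I'll move the wrist camera over both for close views.

```bash
cat >> h.py <<'E'
from scipy.spatial.transform import Rotation as R
def tpose():
    T=np.eye(4);T[:3,:3]=R.from_euler('xyz',robot.current_eef_rot(),degrees=True).as_matrix();T[:3,3]=robot.current_tool_pos();return T
E
python3 - <<'E'
from h import *
# mat sizes from top image
for uv,w,h in [((146,170),57,55),((210,201),46,47),((177,275),68,65)]:
    a=atz('top',(uv[0]-w/2,uv[1]),.005);b=atz('top',(uv[0]+w/2,uv[1]),.005);print(np.linalg.norm(a-b),(a+b)/2)
print(np.round(vision.calibration('wrist')['T_tool_cam'],3).tolist(), np.round(vision.calibration('wrist')['mtx'],1).tolist())
t=robot.current_time_s()
robot.move_to([0.42,0.295,0.30],[180,0,180]); T1=tpose(); save('wrist','w1.png')
print([ (l,[(np.round(r['rect']).tolist(),round(r['p'],2)) for r in recognise(l,'wrist')[:3]]) for l in ['block','cork_mat']])
robot.move_to([0.46,-0.005,0.30],[180,0,180]); T2=tpose(); save('wrist','w2.png')
print([ (l,[(np.round(r['rect']).tolist(),round(r['p'],2)) for r in recognise(l,'wrist')[:3]]) for l in ['cradle','plate']])
np.savez('poses.npz',T1=T1,T2=T2); print(T1.round(4).tolist(),T2.round(4).tolist(),robot.current_time_s()-t)
print(robot.current_joint_positions())
E
```

```text
0.16767858126836196 [0.56698705 0.49157169 0.005     ]
0.13206968730523747 [0.47220665 0.30212541 0.005     ]
0.18955031801399366 [0.26474137 0.38938028 0.005     ]
[[-0.001, 0.951, 0.309, 0.079], [1.0, 0.001, 0.001, 0.0], [0.001, 0.309, -0.951, -0.126], [0.0, 0.0, 0.0, 1.0]] [[296.9, 0.0, 280.1], [0.0, 296.9, 205.8], [0.0, 0.0, 1.0]]
[('block', [([287.0, 212.0, 59.0, 56.0], 0.66)]), ('cork_mat', [([356.0, 62.0, 141.0, 120.0], 0.92), ([406.0, 259.0, 114.0, 94.0], 0.78), ([285.0, 205.0, 89.0, 87.0], 0.59)])]
[('cradle', [([281.0, 224.0, 131.0, 83.0], 0.93)]), ('plate', [([278.0, 232.0, 72.0, 54.0], 0.63), ([283.0, 224.0, 132.0, 85.0], 0.38)])]
[[-1.0, -0.0026, -0.001, 0.4189], [-0.0026, 1.0, 0.0006, 0.2965], [0.001, 0.0006, -1.0, 0.2997], [0.0, 0.0, 0.0, 1.0]] [[-1.0, -0.0031, 0.0, 0.4602], [-0.0031, 1.0, 0.001, -0.0029], [-0.0, 0.001, -1.0, 0.2999], [0.0, 0.0, 0.0, 1.0]] 2.8917
[-26.63904549   5.72602293  27.51999708  94.97467035  -2.69852862
  79.9695174   91.45174741]
```

View pics/w1.png

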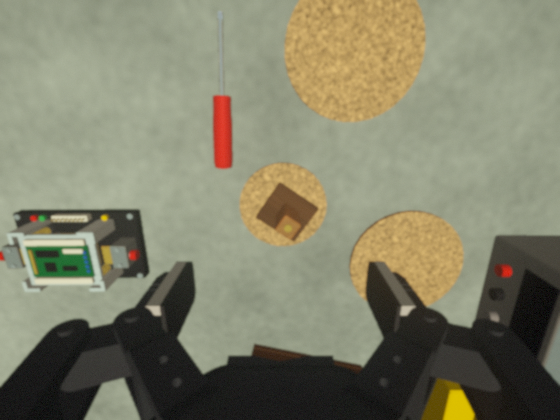

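View pics/w2.png

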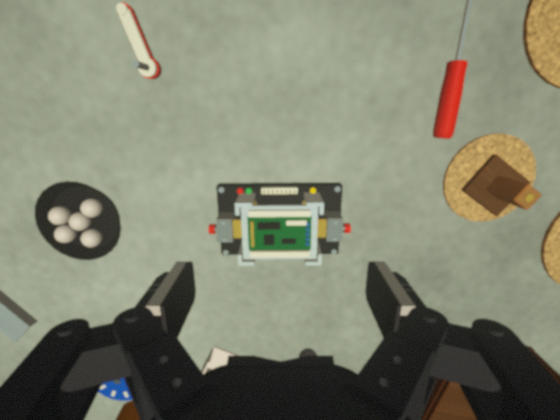

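The wrist views confirm the block on the 130 mm mat (285,205 in w1). The measured mat sizes are 132, 168 and 190 mm. The cradle is at (280,228) in w2 and its axes run almost along the world axes. Next are closer views for precise poses.

```bash
python3 - <<'E'
from h import *
P=dict(np.load('poses.npz'))
print('cradle/plate w2', atz('wrist',(280,232),.066,P['T2']), 'block foot',atz('wrist',(286,205),.015,P['T1']),'mat',atz('wrist',(283.5,204.5),.005,P['T1']))
robot.move_to([0.475,-0.005,0.20],[180,0,180]); P['T3']=tpose(); a=save('wrist','w3.png')
robot.move_to([0.415,0.295,0.20],[180,0,180]); P['T4']=tpose(); b=save('wrist','w4.png')
np.savez('poses.npz',**P); print(P['T3'][:3,3],P['T4'][:3,3])
def crop(im,T,p,n,s=4):
    u,v=proj('wrist',p,T).round().astype(int); u0,v0=u-100,v-75
    c=im[max(v0,0):v0+150,u0:u0+200]; cv2.imwrite(n,cv2.resize(c,None,fx=s,fy=s,interpolation=cv2.INTER_CUBIC)[:,:,::-1]); print(n,u0,max(v0,0))
crop(a,P['T3'],[.535,-.004,.05],'pics/c3.png'); crop(b,P['T4'],[.475,.302,.03],'pics/c4.png')
E
```

```text
cradle/plate w2 [ 0.53387324 -0.00275325  0.066     ] block foot [0.47134814 0.3051971  0.015     ] mat [0.47377649 0.30168525 0.005     ]
[ 0.47518807 -0.0045324   0.20027172] [0.4164157  0.2932809  0.20072526]
pics/c3.png 181 177
pics/c4.png 188 167
```

View pics/c3.png

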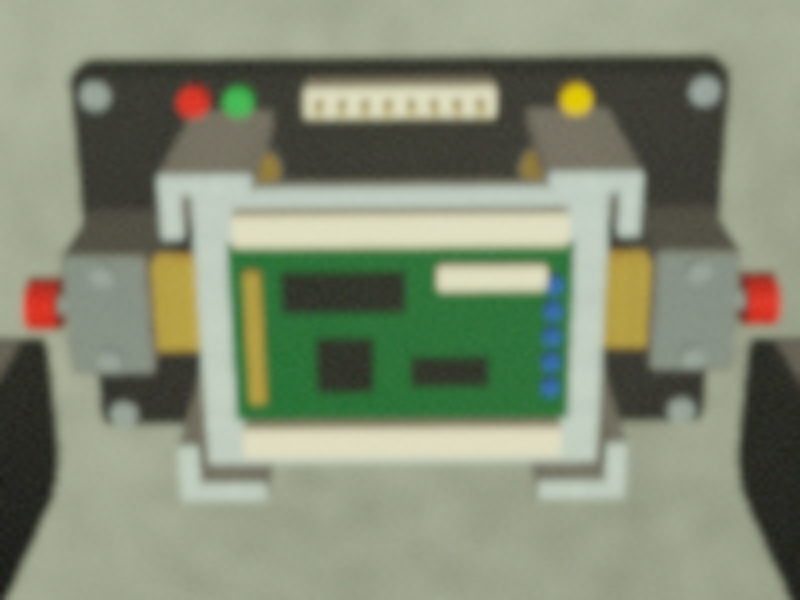

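View pics/c4.png

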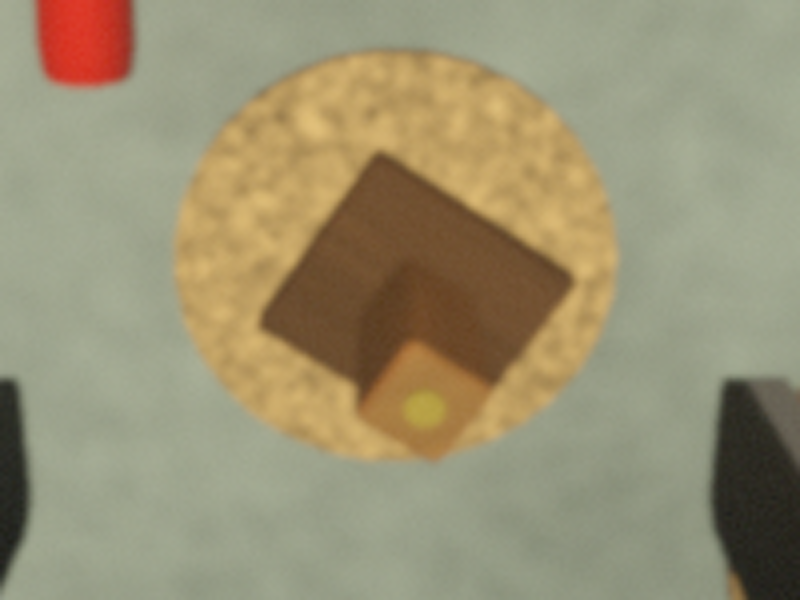

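c3 shows the rails as a rectangle (231,212)–(562,460), with the guide corners around it. c4 shows the foot corners (262,325), (380,152), (573,282), the handle top at about (425,400), and the mat spanning 175–617 × 48–460. Converting these to positions and checking sizes.

```bash
python3 - <<'E'
from h import *
P=np.load('poses.npz')
f=lambda pts,o,z,T:np.array([atz('wrist',(o[0]+(p[0]-1.5)/4,o[1]+(p[1]-1.5)/4),z,P[T]) for p in pts])[:,:2]
def show(n,a):
    print(n,a.round(4).tolist(),'mean',a.mean(0).round(4),'edges',np.linalg.norm(np.roll(a,-1,0)-a,axis=1).round(4),'ang',np.degrees(np.arctan2(*(np.roll(a,-1,0)-a).T[::-1])).round(1))
o3=(181,177);o4=(188,167)
show('rails',f([(231,212),(571,211),(562,460),(243,460)],o3,.066,'T3'))
show('guides',f([(157,173),(645,170),(627,498),(182,500)],o3,.068,'T3'))
show('base',f([(73,60),(727,58),(703,420),(100,420)],o3,.018,'T3'))
b=f([(262,325),(380,152),(573,282)],o4,.015,'T4'); show('foot',np.vstack([b,b[0]+b[2]-b[1]]))
print('foot ctr',(b[0]+b[2])/2)
show('handle',f([(358,408),(413,340),(492,385),(436,460)],o4,.071,'T4'))
show('mat',f([(175,254),(396,48),(617,254),(396,462)],o4,.005,'T4'))
E
```

```text
rails [[0.504, -0.0441], [0.5037, 0.0364], [0.572, 0.0371], [0.5721, -0.044]] mean [ 0.538  -0.0037] edges [0.0805 0.0683 0.0812 0.0681] ang [  90.2    0.7  -90.  -179.9]
guides [[0.4934, -0.0606], [0.4926, 0.0528], [0.5819, 0.0539], [0.5826, -0.0598]] mean [ 0.5376 -0.0034] edges [0.1134 0.0893 0.1137 0.0892] ang [  90.4    0.7  -89.7 -179.5]
base [[0.4798, -0.092], [0.4792, 0.0838], [0.5907, 0.0862], [0.5908, -0.0933]] mean [ 0.5351 -0.0039] edges [0.1758 0.1115 0.1795 0.111 ] ang [ 90.2   1.2 -90.  179.3]
foot [[0.4898, 0.2616], [0.4372, 0.2959], [0.4765, 0.351], [0.529, 0.3168]] mean [0.4831 0.3063] edges [0.0627 0.0677 0.0627 0.0677] ang [ 146.9   54.6  -33.1 -125.4]
foot ctr [0.48312807 0.30632236]
handle [[0.4847, 0.2901], [0.4664, 0.3033], [0.4785, 0.3225], [0.4992, 0.3092]] mean [0.4822 0.3063] edges [0.0226 0.0227 0.0246 0.0241] ang [ 144.1   57.7  -32.5 -127.2]
mat [[0.4717, 0.2358], [0.4102, 0.3004], [0.4721, 0.3653], [0.5418, 0.3008]] mean [0.4739 0.3006] edges [0.0891 0.0896 0.095  0.0956] ang [ 133.6   46.4  -42.8 -137.2]
```

Sizes match the specification to 1–3 mm. Plate centre ≈ (0.5377,−0.0036), yaw 0.3°. Block ≈ (0.483,0.306), with its y axis at 55.5°. Mat ≈ (0.474,0.301). I'll grasp the block now.

```bash
python3 - <<'E'
from h import *
b=[0.4828,0.3063]; rot=[180,0,145.5]
fingers.gripper_to(1.0)
robot.move_to([*b,0.13],rot); robot.pause(.2); print(robot.current_tool_pos(),robot.current_eef_rot(),robot.current_joint_positions().round(1))
robot.line_to([*b,0.051],rot,velocity=.08); robot.pause(.2); print(robot.current_tool_pos())
fingers.gripper_to(0.0,force=70); print(robot.current_finger_gap(),robot.current_gripper_force())
robot.line_to([*b,0.16],rot,velocity=.1); robot.pause(.2)
print(robot.current_tool_pos(),robot.current_contact_force(),robot.current_finger_gap())
t=[0.5377,-0.0036,0.16]
robot.move_to(t,[180,0,180.3]); robot.pause(.3)
robot.line_to([t[0],t[1],0.125],velocity=.1);robot.pause(.3)
T=tpose(); np.save('T5.npy',T); im=save('wrist','w5.png')
print(T[:3,3],robot.current_eef_rot(),robot.current_contact_force(),robot.current_torque(),robot.current_time_s())
u,v=proj('wrist',[.5377,-.0036,.07],T).astype(int);print(u,v)
c=im[max(v-90,0):v+60,u-100:u+100]; print(u-100,max(v-90,0),c.shape); cv2.imwrite('pics/c5.png',cv2.resize(c,None,fx=4,fy=4,interpolation=cv2.INTER_CUBIC)[:,:,::-1])
E
```

```text
[0.48263942 0.30709293 0.13167314] [ 1.79840737e+02 -1.03835754e-02  1.45616428e+02] [-50.8  26.4  23.   93.6 -11.4  62.2  31. ]
[0.48314878 0.30651882 0.05157091]
0.2956950774096553 69.18412327766418
[0.48247028 0.30612448 0.15934439] [ 0.1121018  -0.22473493 -1.51212107] 0.29516296654076724
[ 0.53818955 -0.00363417  0.12564878] [ 1.79994244e+02  6.35744668e-02 -1.79699213e+02] [-0.01653999 -0.45082594 -2.01594731] [-0.01437914  0.01573249  0.01867522] 11.775
280 234
180 144 (150, 200, 3)
```

View pics/c5.png

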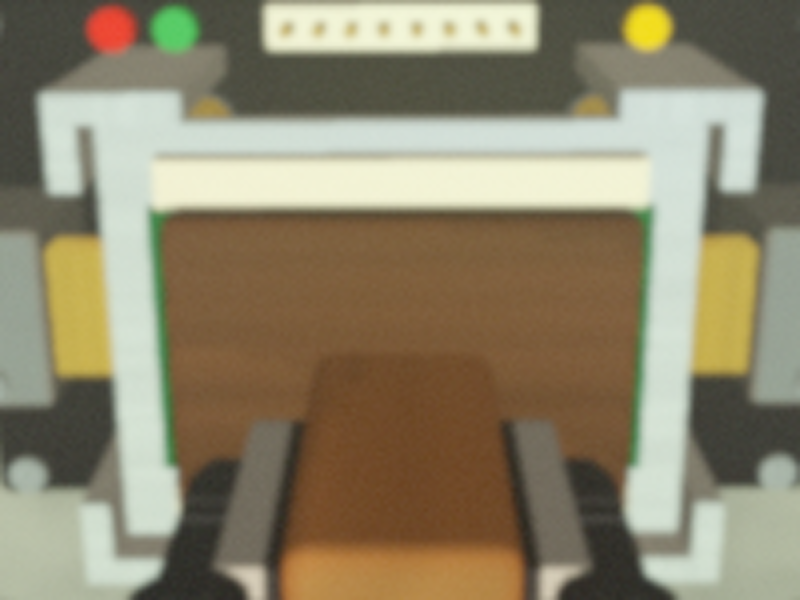

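c5: the foot sits centred between the guides, with foot sides 162–643 against rail sides 152–650, and its edge is parallel to the rail. I'll check the x offset numerically, then press slowly while watching the force.

```bash
cat > press.py <<'E'
from h import *
T=np.load('T5.npy'); g=lambda p,z:atz('wrist',(180+(p[0]-1.5)/4,144+(p[1]-1.5)/4),z,T)
fe=g((402,211),.089)[0]; re=g((402,155),.066)[0]; gu=np.mean([g((40,92),.068)[:2],g((764,90),.068)[:2],g((722,580),.068)[:2],g((86,582),.068)[:2]],0)
bx=fe+.032; px=re+.033; print('block x',bx,'plate x',px,'guides ctr',gu,'foot y',(g((162,215),.089)[1]+g((643,215),.089)[1])/2,'rail y',(g((152,157),.066)[1]+g((650,157),.066)[1])/2)
x=0.5377+np.clip(px-bx,-.003,.003); y=-.0036; rot=[180,0,180.3]; off=.0466
robot.line_to([x,y,off+.070],rot,velocity=.05); robot.pause(.4); f0=np.array(robot.current_contact_force()); print(f0,robot.current_tool_pos())
def rep(): print('under %.4f'%(robot.current_tool_pos()[2]-off),'F',(robot.current_contact_force()-f0).round(2),'M',np.round(robot.current_torque(),3),'rot',np.round(robot.current_eef_rot(),2))
hit=False
for z,v in [(.062,.015),(.052,.02)]:
    hit=robot.line_to([x,y,off+z],rot,velocity=v,f_stop=16); rep()
    if hit: break
E
python3 press.py
```

```text
block x 0.5380474999661041 plate x 0.5363940119244232 guides ctr [ 0.53690615 -0.00344541] foot y -0.0036596999120419756 rail y -0.003913499953083644
[ 0.77891674  0.4215681  -2.00608109] [ 0.53618514 -0.00359148  0.11672768]
under 0.0623 F [-1.47 -0.32  2.44] M [-0.044  0.031 -0.024] rot [ 1.800e+02  3.000e-02 -1.797e+02]
under 0.0526 F [-2.54 -0.53  7.72] M [0.043 0.383 0.013] rot [ 1.7999e+02  4.0000e-02 -1.7970e+02]
```

```bash
python3 - <<'E'
from h import *
for i in range(3):
    robot.pause(.15); print(robot.current_tool_pos().round(4),np.round(robot.current_contact_force(),2),np.round(robot.current_torque(),3))
T=tpose(); np.save('T6.npy',T); im=save('wrist','w6.png')
u,v=proj('wrist',[.5377,-.0036,.07],T).astype(int);u0,v0=u-100,max(v-90,0);print(u0,v0,robot.current_time_s())
cv2.imwrite('pics/c6.png',cv2.resize(im[v0:v0+150,u0:u0+200],None,fx=4,fy=4,interpolation=cv2.INTER_CUBIC)[:,:,::-1])
E
```

```text
[ 0.5363 -0.0036  0.0991] [-1.29 -0.62  5.5 ] [0.059 0.37  0.002]
[ 0.5363 -0.0036  0.0991] [-1.31  1.44  5.84] [0.026 0.409 0.045]
[ 0.5363 -0.0036  0.0991] [-1.66  0.    5.18] [ 0.044  0.358 -0.058]
180 165 14.3333
```

View pics/c6.png

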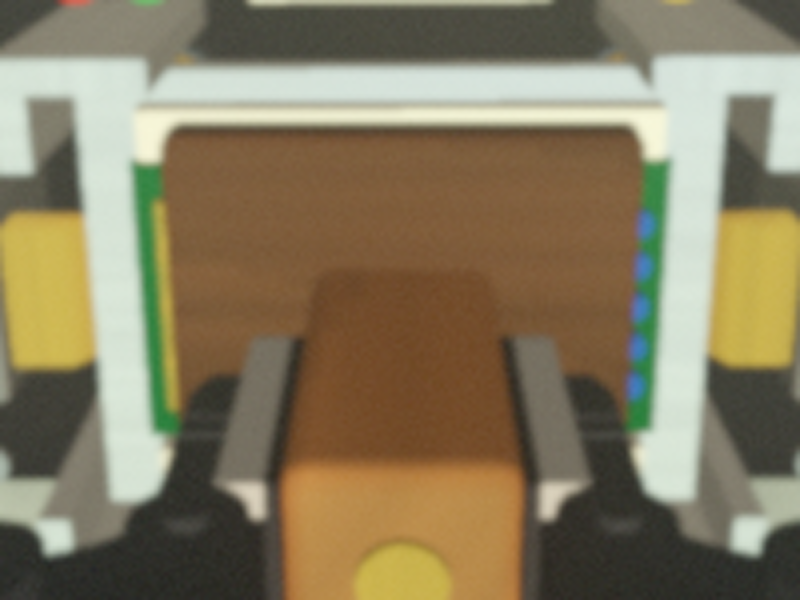

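c6: the foot lies flat on the rails, square and centred; near rail corners are (135,105) and (665,104), and the far end of the board is at row 432. I'll fit the plate's tilt from these points, using the rest picture as a baseline.

```bash
python3 - <<'E'
from h import *
from scipy.optimize import least_squares
def fit(T,o,pts,loc,x0):
    uv=np.array([(o[0]+(p[0]-1.5)/4,o[1]+(p[1]-1.5)/4) for p in pts])
    def f(q):
        M=R.from_euler('xyz',[q[3],q[4],np.radians(.3)]).as_matrix()
        return np.concatenate([proj('wrist',M@np.array(l)+q[:3],T)-a for l,a in zip(loc,uv)])
    s=least_squares(f,x0); c=np.linalg.inv(s.jac.T@s.jac)**1; print(s.x[:3].round(4),np.degrees(s.x[3:]).round(2),'rms px',np.sqrt(np.mean(s.fun**2)).round(2),'sd deg/px',np.degrees(np.sqrt(np.diag(c))[3:]).round(2))
loc=[(-.033,-.04,.01),(-.033,.04,.01),(-.025,-.04,.01),(-.025,.04,.01),(.025,-.04,.0066),(.025,.04,.0066)]
P=np.load('poses.npz')
fit(P['T3'],(181,177),[(231,212),(571,211),(231,248),(571,247),(241,420),(565,418)],loc,[.537,-.0036,.056,0,0])
T=np.load('T6.npy')
fit(T,(180,165),[(135,105),(665,104),(135,163),(667,163),(153,432),(650,431)],loc,[.537,-.0036,.043,0,0])
g=lambda p,z:atz('wrist',(180+(p[0]-1.5)/4,165+(p[1]-1.5)/4),z,T)
print('foot edge',g((402,128),.0625)[0]+.032,'rail edge',g((402,104),.0525)[0]+.033)
E
```

```text
[ 0.5353 -0.0036  0.0598] [0.03 1.12] rms px 0.51 sd deg/px [1.19 1.7 ]
[ 0.5359 -0.0037  0.0445] [-0.1   1.09] rms px 1.23 sd deg/px [0.93 1.15]
foot edge 0.536265757089859 rail edge 0.5364180967428706
```

The tilt matches the rest picture (1.1° in both, so it is bias) and the block is centred to 0.2 mm. I'll keep pressing until I feel the stop.

```bash
python3 - <<'E'
from h import *
off=.0466; x,y=.5363,-.0036; rot=[180,0,180.3]; z=.0525
F=lambda:np.mean([robot.current_contact_force() for _ in range(3)],0)
while z>.0365:
    z-=.002
    hit=robot.line_to([x,y,off+z],rot,velocity=.008,f_stop=11); f=F()
    print('%.4f'%z,'under %.4f'%(robot.current_tool_pos()[2]-off),hit,np.round(f,1),np.round(robot.current_torque(),2))
    if hit or f[2]+2>16: break
robot.pause(.2); print(F(),robot.current_tool_pos(),robot.current_time_s())
E
```

```text
0.0505 under 0.0512 False [-2.9 -0.2  7.4] [0.07 0.55 0.02]
0.0485 under 0.0486 False [-1.5  0.9  5.3] [0.03 0.36 0.02]
0.0465 under 0.0465 False [-1.5  0.4  4.5] [0.04 0.37 0.01]
0.0445 under 0.0445 False [-1.   0.4  4.9] [0.01 0.31 0.05]
0.0425 under 0.0431 False [-2.4 -0.6  8.6] [0.05 0.64 0.03]
0.0405 under 0.0432 True [-2.1  0.5  6.7] [0.05 0.37 0.02]
[-1.91484794  0.30945869  7.91197206] [ 0.53634372 -0.00362193  0.08978205] 16.75
```

The bevel bump ended near 0.050 and the hard stop is felt at about 0.043, a depth of 23 mm. One gentle extra press will confirm it, then I'll lift off.

```bash
python3 - <<'E'
from h import *
off=.0466; x,y=.5363,-.0036; rot=[180,0,180.3]
F=lambda:np.mean([robot.current_contact_force() for _ in range(3)],0).round(1)
hit=robot.line_to([x,y,off+.0425],rot,velocity=.004,f_stop=8); print(hit,F(),robot.current_tool_pos()[2]-off); robot.pause(.3); print(F(),robot.current_tool_pos()[2]-off)
for z in [.0445,.046,.049]:
    robot.line_to([x,y,off+z],rot,velocity=.01); robot.pause(.1); print(z,F())
robot.line_to([x,y,.17],rot,velocity=.08); robot.pause(.2); T=tpose()
robot.move_to([.475,-.004,.235],rot); T=tpose(); np.save('T7.npy',T); im=save('wrist','w7.png')
u,v=proj('wrist',[.5377,-.0036,.07],T).astype(int);u0,v0=u-100,max(v-90,0);print(u0,v0,robot.current_time_s(),recognise('plate','top')[:1])
cv2.imwrite('pics/c7.png',cv2.resize(im[v0:v0+150,u0:u0+200],None,fx=4,fy=4,interpolation=cv2.INTER_CUBIC)[:,:,::-1])
E
```

```text
False [-1.9 -0.   8.7] 0.04310754392833356
[-1.8  0.1  7.3] 0.04309912867411854
0.0445 [-1.3 -0.8  5.4]
0.046 [ 0. -0. -2.]
0.049 [-0.7  0.1 -2.1]
179 156 20.5 [{'rect': [319.0, 172.6, 32.3, 25.8], 'p': 0.65}]
```

View pics/c7.png

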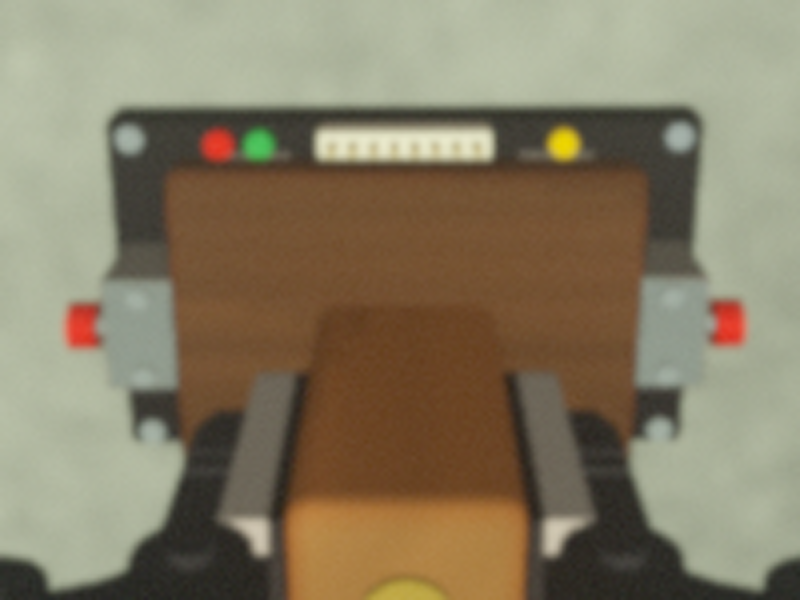

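c7: the held block hides the plate, but the force fell to just the block's weight by 0.046 while an uncaught plate would still push about 6 N, so it is caught. Now I'll set the block back on its mat.

```bash
python3 - <<'E'
from h import *
m=[.474,.301]; rot=[180,0,145.5]
robot.move_to([*m,.16],rot); robot.line_to([*m,.065],rot,velocity=.08); robot.pause(.3)
hit=robot.line_to([*m,.0495],rot,velocity=.012,f_stop=4); print(hit,robot.current_tool_pos(),robot.current_contact_force(),robot.current_eef_rot())
fingers.gripper_to(1.0); robot.pause(.2)
robot.line_to([*m,.16],rot,velocity=.1)
robot.move_to([.415,.295,.22],[180,0,180]);robot.pause(.2);a=save('wrist','w8.png');Ta=tpose()
robot.move_to([.475,-.004,.22],[180,0,180]);robot.pause(.2);b=save('wrist','w9.png');Tb=tpose()
np.savez('p2.npz',Ta=Ta,Tb=Tb)
out=[]
for im,T,p in [(a,Ta,[.475,.302,.03]),(b,Tb,[.535,-.004,.05])]:
    u,v=proj('wrist',p,T).round().astype(int); print(u-100,v-75)
    out.append(cv2.resize(im[v-75:v+75,u-100:u+100],None,fx=4,fy=4,interpolation=cv2.INTER_CUBIC)[:,:,::-1][:,:,:])
cv2.imwrite('pics/c8.png',cv2.resize(np.hstack(out),(800,300),interpolation=cv2.INTER_AREA)); print(robot.current_time_s())
E
```

```text
True [0.47393131 0.30099839 0.05117445] [ 0.01176766 -0.72730444  4.56644249] [-1.79985602e+02 -8.76883526e-03  1.45500949e+02]
187 162
179 168
28.7083
```

View pics/c8.png

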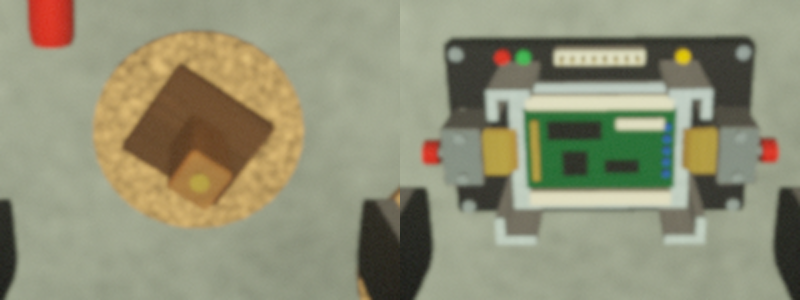

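The left crop shows the block upright and centred on its mat. The right crop shows the plate down and level, with both bolts over its ends. I'm handing in.

```bash
python3 -c "
from h import *
print(workorder.close_job())"
```

```text
the job is handed in; nothing more can be done
None
```

The job is handed in: the plate was pressed to its stop about 23 mm down, the last picture shows it caught by both bolts and level, and the block stands upright on its cork mat; the hand-in call returned no verdict.

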